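Set the drip-stand hanger at its height mark and clamp it

ROBOT

A 6-joint arm with a two-finger parallel gripper is mounted at the origin on the work surface. World frame = base frame: x ahead of the robot, y to its left, z up, the work surface at z = 0. Lengths are in mm, angles in degrees, forces in N, time in s.
With the tool pointing down it reaches from about 350 to 850 mm from the base axis. Payload 8.1 kg.
Tool frame: the origin (TCP) lies midway between the tips of the shut fingers; the grasp point (between the pads) lies 19 mm behind it (r.pinch_z is the distance from the TCP to the grasp point, in mm); z points along the fingers, y is the line along which they close (so a half turn about z gives the same grasp; the last joint's range is limited). The gripper opens to 85 mm and grips with 20 to 120 N. Pads are 22 mm wide; open, the fingers measure 114 mm over their backs; the gripper's body (76 mm by 85 mm) begins 54 mm behind the grasp point. The pads swing forward as they close: fully open they stand 13 mm farther back than shut.
Start: joints at [65.753, 7.471, 85.268, -0, 87.261, -4.893], TCP at [198.826, 566.104, 205.392] pointing down, gripper open.
Joint ranges: [-169.43, 169.43], [-51.17, 129.36], [1.28, 143.12], [-76.62, 256.62], [0, 156.53], [-152.29, 152.29]. Speed limits (degrees/s): [136.94, 136.94, 159.86, 180, 180, 180].

INTERFACE

Orientations are given as [roll, pitch, yaw] about the fixed x, y, z axes, in that order (R = Rz(yaw) Ry(pitch) Rx(roll)).
In Python, from bench import sensors, optics, job, r gives the robot as it stands.
- The arm moves only by the tool play_rows, never from a script. Its argument "motion" is a list that holds one entry, the list of rows, each a list of 6 numbers: the shift along the tool's x, y, z in cm, then the turn, a rotation vector about the tool's x, y, z in degrees. In form: [[[x, y, z, ax, ay, az], ...]]. A call has 1 to 5 rows; each row is the pose to reach, as a shift and turn from the pose commanded when the call began, along the tool's axes at that moment; what a row does not reach only later rows make up. A row lasts 1/10 s, in which the tool goes at most 50 mm and 8.59 degrees, less where a joint would pass 70% of its speed; a pose out of reach is approached as far as the arm can. A call with a gripper value outside its range is refused whole. "jaw" is the opening, from 0 (shut) to 1 (fully open), set as the call begins (left out, the last holds). The fingers move at their own pace and stop on an object; "squeeze" is the grip in N (left out, the last holds). Time passes only in rows, so rows that repeat a pose let the fingers close. It gives the time, the measured TCP pose, the force, the opening and the grip force at its end, in the units of the state.
- sensors.sense(): the state, without advancing time (a new reading comes with each control period).
- optics.snapshot(name): name is "scene" or "top"; returns a dict with "pixels" (480x640x3 uint8, red, green, blue), "mtx" (3x3 intrinsics, pixels), "R" (3x3) and "t" (3): a world point X has camera coordinates R X + t. Camera axes: x right, y down, z forward; pixel columns grow to the right and rows downward; lengths in mm; the calibration is good to about 2 mm. A picture is of the moment at which its call begins. There is no depth.
- job.hand_in(): hands the job in; it is judged then, once.
The state is a dict: "time": time; "joint_pos": joint angles; "qd": joint speeds; "joint_efforts": joint torques, N m; "tool_pos": TCP position; "tcp_rot": TCP orientation; "ft_force": force on the tool from outside, world axes, zero at the start; "wrist_torque": the same for the moment, N m; "finger_gap": finger opening in mm; "grip_force": force on a finger pad.
Only numpy, scipy, OpenCV 4.12 (cv2) and the standard library are available. Lean on these libraries where they do the work, as an engineer would, in place of code of your own. Each camera call takes 0.05 s, during which the arm holds its last target. There are 200 camera calls.

TASK

On the drip stand, take the hanger by its open cam lever with a light grip (the lever is brittle printed resin: do not squeeze or force it) and raise it until the top edge of its sleeve is level with the underside of the rubber ring on the post. Hold it at that height, swing the lever fully shut, and finish still gripping the lever with the hanger at the ring. Do not let the hanger drop, and leave the ring and the other things on the bench where they are.

Things in the scene. Friction and masses are not known exactly. Their poses are not given: they have to be found in the camera images.
- stand: Drip stand, fixed to the bench: steel tray 170 mm (x) by 260 mm (y, from -45 to +215 mm), rim 16 mm high, with a 16 mm steel post 310 mm tall. Origin on the post's axis at bench level, z up. A dark stop collar on the post ends 99 mm above the bench; the lowered hanger rests on it.
- hanger: Slides on the post and drops if let go with the lever open: aluminium sleeve 36 mm across, 50 mm tall, with an arm to +y carrying a slanted 130 x 80 mm build plate and a grey print, 80 to 165 mm beside the post, reaching about 100 mm below the sleeve's top. Origin: centre of the sleeve's top edge, 150 mm above the bench when lowered; axes as the stand. About 0.5 kg; travel 145 mm.
- cam_lever (a joint): Cam lever's angle, rad, about an upright pin on the hanger, 28 mm from the post's axis to the stand's -x, 25 mm below the sleeve's top. 0: open, pointing to the stand's -x. It swings counter-clockwise from above; at 1.57 it is fully shut on its stop, pointing to the stand's -y. It stays where left; from about 0.8 the cam bears on the post and the end needs some newtons.
- lever_blade: The cam lever's blade, black printed resin: upright flat bar 9 mm thick, 24 mm tall, ending 92 mm from the pin, rounded and 13 mm thick there. Origin on the pin at mid-height, 25 mm below the sleeve's top; -x points outward along the blade, z up, y across it. Brittle: breaks when the two fingers together press on it with over 100 N; 20 to 35 N each is a light, safe grip.
- lever_grip (a point): Good place to take the blade from above, mid-height, 70 mm from the pin; axes as lever_blade.
- mark_ring: Black rubber ring on the post, 27 mm across and 6 mm tall, above the hanger: the height mark. Origin at the centre of its underside, 200 to 280 mm above the bench.
- resin_bottle: Bystander: black bottle, 72 mm across, 190 mm tall. Origin at the centre of its underside.
- alcohol_bottle: Bystander: clear bottle with a white cap, 64 mm across, 170 mm tall. Origin at the centre of its underside.
- cup: Bystander: white measuring cup, 72 mm across, 85 mm tall. Origin at the centre of its underside.
- scraper: Bystander: yellow plastic scraper 160 mm long lying on the bench.
- lobe_knob: Bystander: black three-lobed knob, 66 mm across, 26 mm tall with its stud, on the bench.
- brush: Bystander: brush with a wooden handle, 170 mm long, lying on the bench.
- gear: Bystander: small grey printed gear, 42 mm across, 18 mm tall, in the stand's tray.
- vat: Bystander: black resin vat, open frame 200 x 160 x 42 mm.

How it is judged (in metres and radians):
On the way:
1. the hanger is held at the ring by the robot, the lever still open (z of hanger in the frame of mark_ring between -0.005 and 0.005 m and value of joint cam_lever below 0.7 rad and contact force between the fingers and hanger above 1 N), for 0.2 s.
At the end, for the whole second after the job is handed in: The sleeve's top edge is within 5 mm of the ring's underside, the lever is shut (over 1.45 rad of 1.57), the fingers still grip the lever's blade (over 3 N), and the hanger is still (z of hanger in the frame of mark_ring between -0.005 and 0.005 m and value of joint cam_lever above 1.45 rad and contact force between the fingers and lever_blade above 3 N and linear speed of hanger below 0.01 m/s); the arm keeps its last pose, push and grip.
It fails at once if the brittle lever is squeezed or forced (over 100 N in all) (contact force between the fingers and lever_blade above 100 N).
It fails at once if the lever is swung past half way while the sleeve is more than 10 mm off the ring (value of joint cam_lever above 0.8 rad and (z of hanger in the frame of mark_ring above 0.01 m or z of hanger in the frame of mark_ring below -0.01 m)).
It fails at once if the hanger drops (linear speed of hanger above 0.5 m/s).
It fails at once if the ring is shifted (distance of mark_ring from where it was at the start of the episode above 0.003 m).
It fails at once if a bystander is disturbed (distance of any of resin_bottle, alcohol_bottle, cup, scraper, lobe_knob, brush, gear, vat from where it was at the start of the episode above 0.02 m).
It also fails if it takes over 42 s, if anything falls off the work surface, if the arm or the gripper's body presses on something with over 40 N, if the wrist force passes 120 N, or if a joint passes its speed limit or range.

## Working session

There is one attempt and no reset: what is moved stays moved. The work goes in short steps, Python scripts to look and compute and a tool call to move; the robot and the scene stay as the last step left them, time stands still between calls to the robot, and variables do not carry over. Pictures are saved under pics/ and viewed, at most 10 in all, crops included, and the job is handed in when it is done.

Besides the shell and the picture viewer there is one more tool, called after "Call:" in YAML: its name, and indented under it one key for each argument. play_rows: Moves the arm, as the interface text tells. Its arguments: {"type":"object","properties":{"motion":{"type":"array","items":{"type":"array","items":{"type":"array","items":{"type":"number"}}}},"jaw":{"type":"number"},"squeeze":{"type":"number"}},"required":["motion"]}

```bash
mkdir -p pics; cat > h.py <<'E'
import numpy as np, cv2
from bench import sensors, optics, job, r
def snap(n,f=None):
    s=optics.snapshot(n)
    if f: cv2.imwrite('pics/'+f,s['pixels'][:,:,::-1])
    return s
def ray(s,u,v):
    R=np.array(s['R']);t=np.array(s['t']).ravel()
    d=R.T@np.linalg.inv(np.array(s['mtx']))@np.array([u,v,1.]);return -R.T@t,d/np.linalg.norm(d)
def onz(s,u,v,z):
    c,d=ray(s,u,v);return c+d*(z-c[2])/d[2]
def tri(*a):
    A=np.zeros((3,3));b=np.zeros(3);L=[ray(*x) for x in a]
    for c,d in L:
        P=np.eye(3)-np.outer(d,d);A+=P;b+=P@c
    X=np.linalg.solve(A,b);return X,[np.linalg.norm((np.eye(3)-np.outer(d,d))@(X-c)) for c,d in L]
def proj(s,X):
    p=np.array(s['mtx'])@(np.array(s['R'])@np.array(X)+np.array(s['t']).ravel());return p[:2]/p[2]
E
python3 - <<'E'
from h import *
for n in('scene','top'):
    s=snap(n,n+'0.png');print(n,ray(s,320,240),np.array(s['mtx'])[0,0])
print(sensors.sense(),r.pinch_z)
E
```

```text
scene (array([1377.13605679, -383.52453499,  768.89499705]), array([-0.71666746,  0.39667067, -0.5736202 ])) 476.0561177791393
top (array([ 421.14550073,   62.98698071, 1556.92778242]), array([ 0.08274987, -0.01318935, -0.99648307])) 513.9516532184861
{'time': 0.1, 'joint_pos': array([ 6.57528635e+01,  7.51211571e+00,  8.53238980e+01, -1.69247856e-03,
        8.72611206e+01, -4.89024054e+00]), 'qd': array([ 0.02227125, -0.09155979, -0.10983669,  0.01153092, -0.16500683,
        0.00970508]), 'joint_efforts': array([ 1.81035881e-03, -5.70957220e+01, -5.01939762e+01, -1.09035047e-04,
        8.27248004e-03,  6.35754054e-05]), 'tool_pos': array([198.60869461, 565.59904628, 204.42722407]), 'tcp_rot': array([-1.79903075e+02, -6.59617449e-03,  1.60643181e+02]), 'ft_force': array([-0.43887301,  0.09058023,  0.61707117]), 'wrist_torque': array([-0.00631214, -0.01152448, -0.00783461]), 'grip_force': 0.0, 'finger_gap': 85.38759221296651} 18.700000000000003
```

View pics/scene0.png

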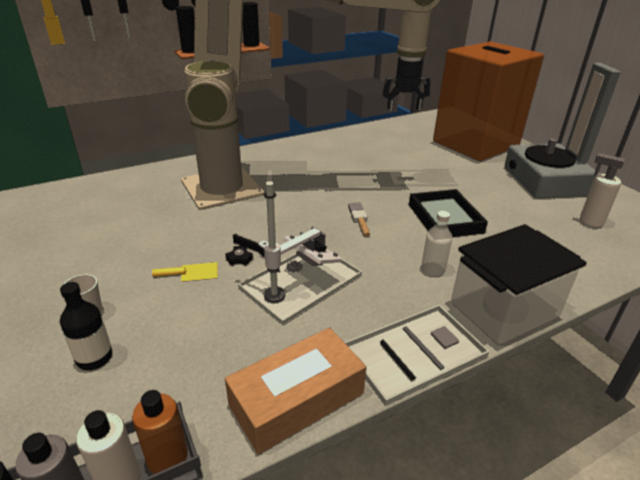

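View pics/top0.png

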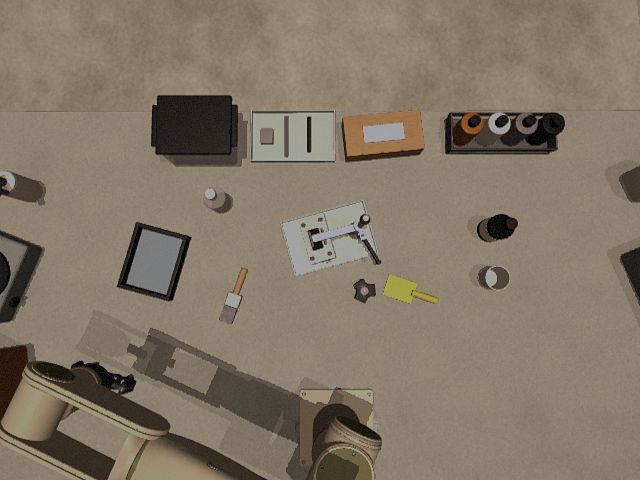

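The scene shows the stand with its post from (274,295) up to (270,178), the sleeve near (273,255), and the lever running to (235,240). In the top view the post top is at about (365,218) and the lever runs from (362,235) to (378,262). I'll zoom in.

```bash
python3 - <<'E'
import cv2,numpy as np
a=cv2.imread('pics/scene0.png')[165:315,220:370];b=cv2.imread('pics/top0.png')[190:310,275:395]
a=cv2.resize(a,(400,400),interpolation=cv2.INTER_CUBIC)
b=cv2.resize(b,(400,400),interpolation=cv2.INTER_CUBIC)
cv2.imwrite('pics/z0.png',cv2.convertScaleAbs(np.hstack([a,b]),alpha=1.3))
E
```

```text
(no output)
```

View pics/z0.png

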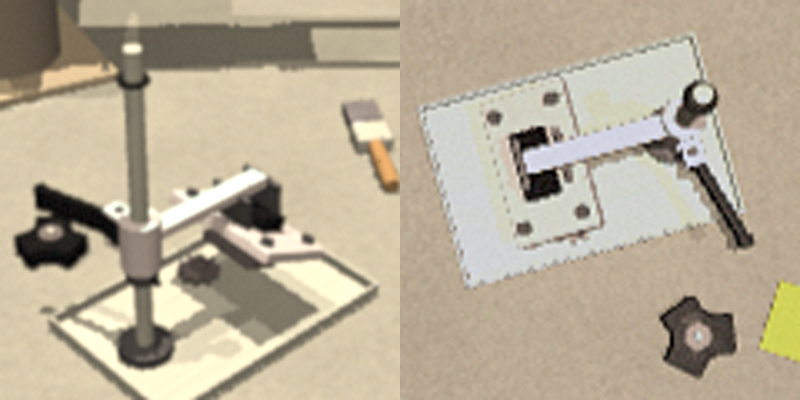

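The crop shows the post top at top-image (366,218), the ring at scene (270,195), the lever pin at top (363,236), the lever tip at (378,263), and the four tray corners.

```bash
cat > m.py <<'E'
from h import *
s=snap('scene');t=snap('top')
f=lambda x,y:(275+(x-400)*.3,190+y*.3)
pt=onz(t,*f(704,96),310);print('post',pt, 'tri',tri((t,*f(704,96)),(s,269.6,182.6)))
C=[onz(t,*f(*c),16) for c in((692,35),(420,107),(466,286),(745,210))]
for c in C:print('corner',c)
for i in range(4):
    d=C[(i+1)%4]-C[i];print(np.linalg.norm(d),np.degrees(np.arctan2(d[1],d[0])))
pin=onz(t,*f(692,153),140);tip=onz(t,*f(746,243),137);print('pin',pin,'tip',tip,np.linalg.norm(tip-pin),np.degrees(np.arctan2(*(tip-pin)[[1,0]])), 'post-pin',np.linalg.norm((pin-pt)[:2]))
# tray-based origin: yaw from long edge
y=(C[1]-C[0]+C[2]-C[3])[:2];y/=np.linalg.norm(y);x=np.array([y[1],-y[0]])
cen=np.mean(C,0)[:2];print('yaw',np.degrees(np.arctan2(x[1],x[0])),'origin from tray',cen-85*y)
g=cv2.cvtColor(s['pixels'],cv2.COLOR_RGB2GRAY).astype(np.float32)
for z in range(180,316,4):
    u,v=proj(s,[pt[0],pt[1],z]);print(z,round(u,1),round(v,1),[int(cv2.getRectSubPix(g,(1,1),(float(u+o),float(v)))[0,0]) for o in(-4,-2,0,2,4)])
E
python3 m.py
```

```text
post [576.52378097 -66.57940115 310.        ] tri (array([577.62851066, -64.03911887, 309.83136431]), [np.float64(2.774914993039111), np.float64(2.774914993038962)])
corner [669.05383328 -86.85721186  16.        ]
corner [603.48217    160.16551664  16.        ]
corner [441.89692177 118.16957096  16.        ]
corner [ 509.71974354 -132.85385449   16.        ]
255.57752526660707 104.86620299071792
166.9534423025296 -165.43117075579315
260.02441285109734 -74.88053359019024
165.84041511920458 16.102396835352916
pin [550.03227496 -73.73026564 140.        ] tip [ 475.41676922 -117.92585645  137.        ] 86.77398195561855 -149.3612709613576 post-pin 27.43965659061759
yaw 14.993926856542124 origin from tray [578.02908317 -67.45002134]
180 269.4 235.4 [157, 131, 91, 93, 86]
184 269.4 233.9 [158, 131, 89, 93, 87]
188 269.3 232.4 [159, 134, 90, 93, 87]
192 269.2 230.8 [158, 135, 88, 93, 85]
196 269.1 229.3 [157, 136, 88, 93, 85]
200 269.1 227.8 [155, 139, 89, 94, 85]
204 269.0 226.2 [155, 142, 89, 95, 85]
208 268.9 224.6 [157, 133, 91, 94, 85]
212 268.8 223.1 [157, 131, 91, 94, 86]
216 268.8 2
[... 254 characters left out ...]
96, 89]
244 268.2 210.3 [162, 137, 88, 93, 89]
248 268.1 208.7 [162, 141, 86, 95, 89]
252 268.1 207.1 [161, 142, 85, 93, 87]
256 268.0 205.4 [160, 133, 85, 94, 86]
260 267.9 203.8 [160, 132, 86, 94, 86]
264 267.8 202.1 [162, 134, 87, 95, 88]
268 267.7 200.5 [152, 126, 87, 95, 87]
272 267.6 198.8 [137, 111, 75, 78, 80]
276 267.6 197.1 [115, 54, 32, 32, 34]
280 267.5 195.4 [78, 35, 62, 71, 56]
284 267.4 193.7 [56, 46, 89, 95, 86]
288 267.3 192.0 [98, 60, 90, 93, 89]
292 267.2 190.3 [114, 73, 88, 94, 88]
296 267.1 188.6 [76, 74, 89, 92, 87]
300 267.1 186.9 [70, 74, 87, 90, 86]
304 267.0 185.1 [73, 74, 106, 113, 102]
308 266.9 183.4 [70, 91, 178, 192, 183]
312 266.8 181.7 [71, 84, 162, 178, 174]
```

Stand at about (577, -66), yaw 15°. The pin is at (550.5, -73), the lever is at about 0.28 rad, and its blade direction is 211°. The ring's underside is at about z = 280. Grip point: (490.5, -108.7, 125), tool yaw 31°. Moving above it.

```bash
cat >> h.py <<'E'
def go(x,y,z,yaw):
    """shift (cm) and turn (deg) from measured pose to a tool-down target, in tool axes"""
    from scipy.spatial.transform import Rotation as Q
    s=sensors.sense();R=Q.from_euler('xyz',s['tcp_rot'],degrees=True);T=Q.from_euler('xyz',[180,0,yaw],degrees=True)
    print(s['time'],s['tool_pos'].round(1),s['tcp_rot'].round(1),'->',(R.inv().apply(np.array([x,y,z])-s['tool_pos'])/10).round(2),np.degrees((R.inv()*T).as_rotvec()).round(1))
E
python3 -c "
from h import *
go(490.5,-108.7,205,31)"
```

```text
0.2 [198.6 565.8 204.7] [-179.9   -0.   160.7] -> [-4.988e+01 -5.397e+01  3.000e-02] [-0.000e+00  1.000e-01  1.297e+02]
```

Call:
play_rows:
  motion:
    - [[-3,-3.3,0,0,0,8],[-6,-6.6,0,0,0,16],[-9,-9.9,0,0,0,24],[-12,-13.2,0,0,0,32],[-15,-16.5,0,0,0,40]]
  jaw: 0.6
  squeeze: 25

```text
time: 0.7
tool_pos: [285.9, 359.1, 205.2]
tcp_rot: [180.0, 0.0, 120.3]
ft_force: [0.3, 0.1, 0.1]
finger_gap: 51.2
grip_force: 0.0
```

```bash
python3 -c "
from h import *
go(490.5,-108.7,205,31)"
```

```text
0.7 [285.9 359.1 205.2] [180.    0.  120.3] -> [-5.071e+01 -5.970e+00  2.000e-02] [ 0.   0.  89.3]
```

Call:
play_rows:
  motion:
    - [[-4.5,-0.5,0,0,0,8],[-9,-1,0,0,0,16],[-13.5,-1.5,0,0,0,24],[-18,-2,0,0,0,32],[-22.5,-2.6,0,0,0,40]]

```text
time: 1.2
tool_pos: [378.3, 152.2, 205.5]
tcp_rot: [180.0, -0.0, 80.3]
ft_force: [1.5, 0.5, 0.2]
finger_gap: 51.0
grip_force: 0.0
```

```bash
python3 -c "
from h import *
go(490.5,-108.7,205,31)"
```

```text
1.2 [378.3 152.2 205.5] [180.   -0.   80.3] -> [-23.84  15.44   0.05] [ 0.  -0.  49.3]
```

Call:
play_rows:
  motion:
    - [[-4,2.5,0,0,0,8],[-8,5,0,0,0,16],[-12,7.5,0,0,0,24],[-16,10,0,0,0,32],[-20,12.5,0,0,0,40]]

```text
time: 1.7
tool_pos: [469.2, -65.8, 205.4]
tcp_rot: [180.0, -0.0, 40.3]
ft_force: [1.2, -0.4, 0.2]
finger_gap: 51.3
grip_force: 0.0
```

```bash
python3 -c "
from h import *
go(490.5,-108.7,165,31)"
```

```text
1.7 [469.2 -65.8 205.4] [180.   -0.   40.3] -> [-1.15  4.65  4.04] [ 0.  -0.   9.3]
```

Call:
play_rows:
  motion:
    - [[-0.5,2,1,0,0,3],[-0.8,3.5,2,0,0,6],[-1.15,4.65,3,0,0,9.3],[-1.15,4.65,4,0,0,9.3],[-1.15,4.65,4,0,0,9.3]]

```text
time: 2.2
tool_pos: [489.1, -106.0, 163.4]
tcp_rot: [-179.8, 0.1, 31.4]
ft_force: [-0.7, -0.1, 0.0]
finger_gap: 51.4
grip_force: 0.0
```

```bash
python3 - <<'E'
from h import *
go(490.5,-108.7,106,31)
s=snap('scene');t=snap('top')
a=cv2.resize(s['pixels'][165:315,180:330],(400,400),interpolation=cv2.INTER_CUBIC)
b=cv2.resize(t['pixels'][190:310,315:435],(400,400),interpolation=cv2.INTER_CUBIC)
cv2.imwrite('pics/z1.png',np.hstack([a,b])[:,:,::-1])
E
```

```text
2.2 [ 489.1 -106.   163.4] [-1.798e+02  1.000e-01  3.140e+01] -> [-0.01  0.32  5.74] [-0.2  0.1  0.4]
```

View pics/z1.png

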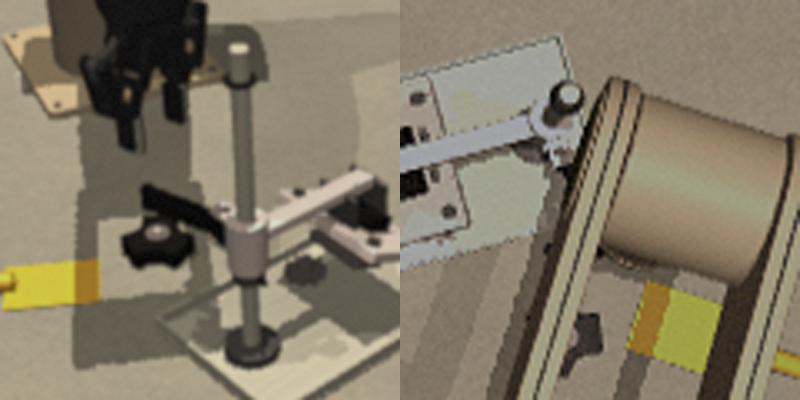

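The gripper hangs above the blade: fingertips at crop (125,145) and (172,120), lever tip at crop (148,188). The arm blocks the top view. I'll check the projected lever points before descending.

```bash
python3 - <<'E'
from h import *
s=snap('scene')
c=lambda X:((proj(s,X)-[180,165])/.375).round(0)
a=np.radians(31)
for z in(113,137):
  for L in(92,70):
    for w in(0,-15,15):
      b=a+np.radians(w);print(z,L,w,c([550.5-L*np.cos(b),-72.7-L*np.sin(b),z]))
print('tcp',c([489.1,-106,163.4]))
E
```

```text
113 92 0 [139. 205.]
113 92 -15 [159. 194.]
113 92 15 [125. 220.]
113 70 0 [159. 213.]
113 70 -15 [174. 204.]
113 70 15 [148. 224.]
137 92 0 [137. 183.]
137 92 -15 [157. 172.]
137 92 15 [122. 197.]
137 70 0 [157. 191.]
137 70 -15 [172. 182.]
137 70 15 [146. 202.]
tcp [157. 164.]
```

Call:
play_rows:
  motion:
    - [[0,0.3,1.5,0,0,0],[0,0.3,3,0,0,0],[0,0.3,4.5,0,0,0],[0,0.3,5.7,0,0,0],[0,0.3,5.7,0,0,0]]

```text
time: 2.85
tool_pos: [489.9, -108.4, 105.3]
tcp_rot: [-179.8, 0.2, 31.4]
ft_force: [0.3, 0.6, -0.6]
finger_gap: 51.7
grip_force: 0.0
```

```bash
python3 - <<'E'
from h import *
go(490.5,-108.7,106,31)
s=snap('scene')
a=cv2.resize(s['pixels'][190:290,190:310],(720,600),interpolation=cv2.INTER_CUBIC)
cv2.imwrite('pics/z2.png',cv2.convertScaleAbs(a[:,:,::-1],alpha=1.6))
c=lambda X:((proj(s,X)-[190,190])*6).round(0)
p=sensors.sense()['tool_pos']
for w in(-26,0,26):
  for z in(0,10,18.7):print(w,z,c(p+[.515*w,-.857*w,z]))
E
```

```text
2.85 [ 489.9 -108.4  105.3] [-179.8    0.2   31.4] -> [ 0.03  0.05 -0.07] [-0.2  0.2  0.4]
-26 0 [340. 311.]
-26 10 [339. 290.]
-26 18.7 [337. 272.]
0 0 [299. 343.]
0 10 [297. 322.]
0 18.7 [296. 304.]
26 0 [257. 376.]
26 10 [255. 355.]
26 18.7 [253. 337.]
```

View pics/z2.png

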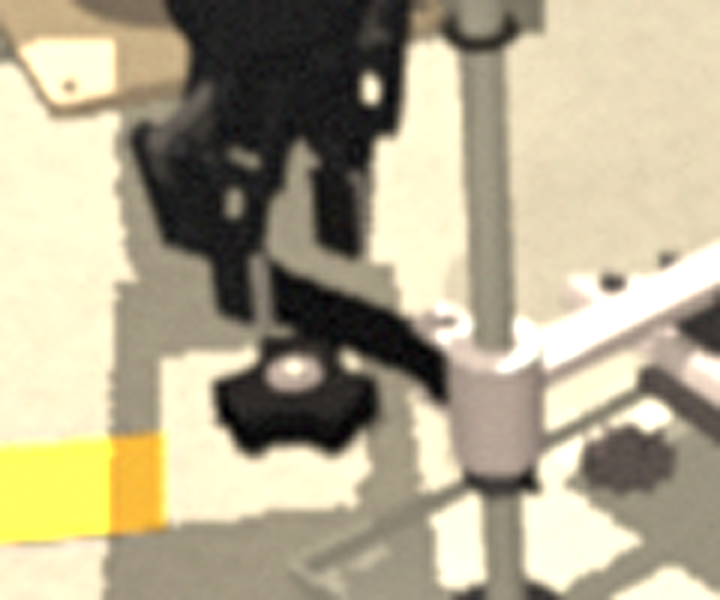

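The blade runs from its tip at (275,280) to the sleeve at (440,375). The fingertips appear at (237,322) and (345,257), higher than the TCP projects. I'll partly close the jaw and check the height again.

Call:
play_rows:
  motion:
    - [[0,0,0,0,0,0],[0,0,0,0,0,0],[0,0,0,0,0,0]]
  jaw: 0.28

```text
time: 3.2
tool_pos: [492.5, -109.3, 109.2]
tcp_rot: [179.9, -0.1, 31.3]
ft_force: [0.2, -0.3, -1.1]
finger_gap: 24.0
grip_force: 0.0
```

```bash
python3 - <<'E'
from h import *
s=snap('scene')
a=cv2.resize(s['pixels'][190:290,190:310],(720,600),interpolation=cv2.INTER_CUBIC)
cv2.imwrite('pics/z3.png',cv2.convertScaleAbs(a[:,:,::-1],alpha=2.5,beta=10))
c=lambda X:((proj(s,X)-[190,190])*6).round(0)
p=sensors.sense()['tool_pos'];print(p)
for w in(-18,0,18):
  for z in(0,10,18.7):print(w,z,c(p+[.515*w,-.857*w,z]))
E
```

```text
[ 492.45152584 -109.27104997  109.13011091]
-18 0 [328. 318.]
-18 10 [326. 297.]
-18 18.7 [324. 279.]
0 0 [299. 340.]
0 10 [297. 320.]
0 18.7 [295. 301.]
18 0 [270. 363.]
18 10 [267. 343.]
18 18.7 [266. 324.]
```

View pics/z3.png

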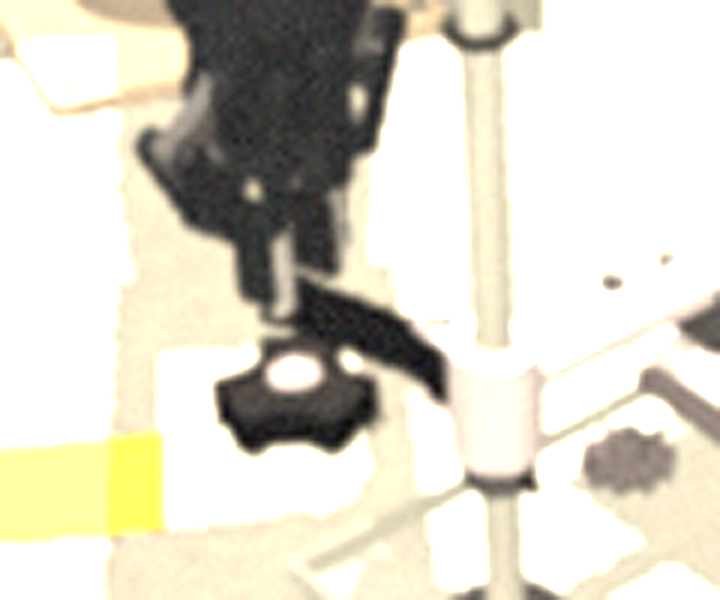

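The near finger hides the blade tip with its pad at x 270–298, ending near y = 320, so the pads straddle the blade but only about halfway down. I'll go 11 mm lower and close lightly.

Call:
play_rows:
  motion:
    - [[0,0,0.4,0,0,0],[0,0,0.8,0,0,0],[0,0,1.1,0,0,0],[0,0,1.1,0,0,0],[0,0,1.1,0,0,0]]

```text
time: 3.75
tool_pos: [491.8, -109.0, 97.2]
tcp_rot: [-180.0, 0.0, 31.3]
ft_force: [-0.0, 0.4, -0.2]
finger_gap: 24.1
grip_force: 0.0
```

Call:
play_rows:
  motion:
    - [[0,0,0,0,0,0],[0,0,0,0,0,0],[0,0,0,0,0,0],[0,0,0,0,0,0],[0,0,0,0,0,0]]
  jaw: 0
  squeeze: 25

```text
time: 4.25
tool_pos: [491.5, -108.6, 97.4]
tcp_rot: [-179.9, 0.0, 31.4]
ft_force: [-2.8, 4.0, 2.3]
finger_gap: 8.4
grip_force: 24.7
```

```bash
python3 - <<'E'
from h import *
go(490.5,-108.7,97,31)
s=snap('scene')
a=cv2.resize(s['pixels'][190:290,190:310],(720,600),interpolation=cv2.INTER_CUBIC)
cv2.imwrite('pics/z4.png',cv2.convertScaleAbs(a[:,:,::-1],alpha=2.))
E
```

```text
4.25 [ 491.5 -108.6   97.4] [-179.9    0.    31.4] -> [-0.1  -0.04  0.04] [-0.1  0.   0.4]
```

View pics/z4.png

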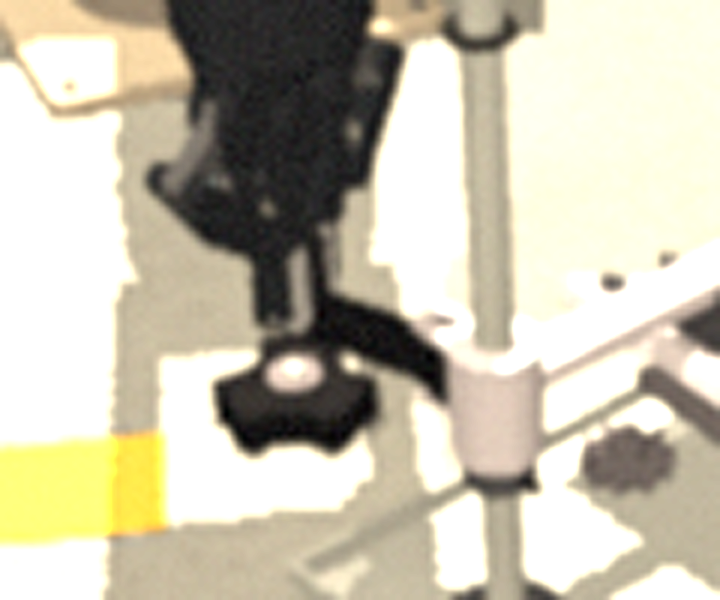

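Gripped: the gap is 8.4 mm on the 9 mm blade at 24.7 N, with the pad bottom near (300,330). Raising slowly.

Call:
play_rows:
  motion:
    - [[0,0,-0.6,0,0,0],[0,0,-1.8,0,0,0],[0,0,-3.2,0,0,0],[0,0,-4.6,0,0,0],[0,0,-6,0,0,0]]

```text
time: 4.8
tool_pos: [491.1, -107.9, 156.3]
tcp_rot: [-179.8, 0.0, 31.4]
ft_force: [1.1, 5.4, -7.5]
finger_gap: 8.3
grip_force: 25.1
```

Call:
play_rows:
  motion:
    - [[0,0,-1.4,0,0,0],[0,0,-2.8,0,0,0],[0,0,-4.2,0,0,0],[0,0,-5.2,0,0,0],[0,0,-5.8,0,0,0]]

```text
time: 5.3
tool_pos: [491.3, -108.2, 214.9]
tcp_rot: [-179.9, 0.0, 31.4]
ft_force: [-0.3, 5.5, -8.2]
finger_gap: 8.3
grip_force: 26.7
```

Call:
play_rows:
  motion:
    - [[0,0,0,0,0,0],[0,0,0,0,0,0],[0,0,0,0,0,0]]

```text
time: 5.6
tool_pos: [491.4, -108.4, 214.3]
tcp_rot: [-179.9, 0.0, 31.4]
ft_force: [-0.9, 4.8, -6.1]
finger_gap: 8.7
grip_force: 27.6
```

```bash
python3 - <<'E'
from h import *
go(490.5,-108.7,225,31)
s=snap('scene')
a=cv2.resize(s['pixels'][165:265,210:330],(720,600),interpolation=cv2.INTER_CUBIC)
cv2.imwrite('pics/z5.png',cv2.convertScaleAbs(a[:,:,::-1],alpha=1.6))
c=lambda X:((proj(s,X)-[210,165])*6).round(0)
h=np.array([-.93,.37])
for z in(262,266,270,274,278):
  print(z,[c([577.3-q*.93,-66+q*.37,z]) for q in(-18,0,18)])
E
```

```text
5.6 [ 491.4 -108.4  214.3] [-179.9    0.    31.4] -> [-0.1  -0.02 -1.07] [-0.1  0.   0.4]
262 [array([351., 255.]), array([350., 228.]), array([348., 202.])]
266 [array([350., 245.]), array([349., 218.]), array([348., 193.])]
270 [array([350., 235.]), array([349., 208.]), array([347., 183.])]
274 [array([349., 225.]), array([348., 198.]), array([347., 173.])]
278 [array([349., 215.]), array([348., 188.]), array([346., 163.])]
```

View pics/z5.png

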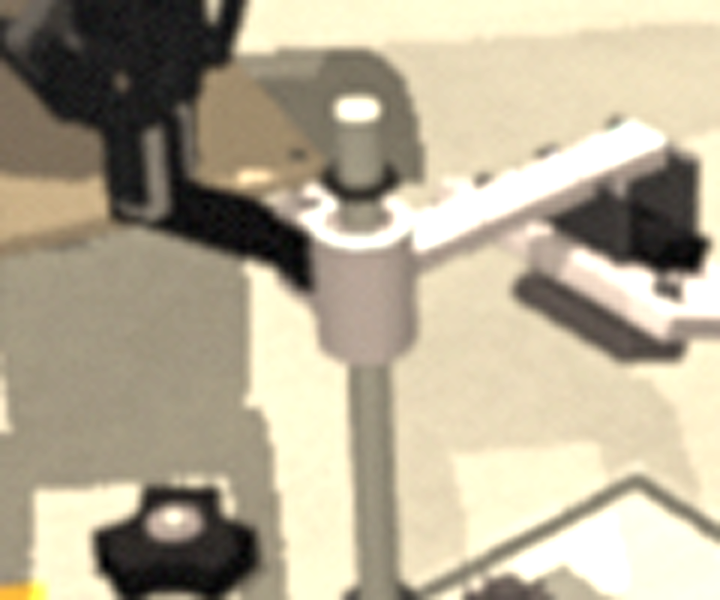

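The sleeve is up: its front top edge is at about crop (358,248), and the ring's lower edge is at about crop (360,200). I'll measure the remaining gap along the post column.

```bash
cat > gap.py <<'E'
from h import *
s=snap('scene');g=cv2.cvtColor(s['pixels'],cv2.COLOR_RGB2GRAY).astype(np.float32)
def pr(q,zs,tag):
    P=[proj(s,[577.3-q*.93,-66+q*.37,z])+[2.2,0] for z in zs]
    print(tag,[(z,int(np.mean([cv2.getRectSubPix(g,(1,1),(float(u+o),float(v)))[0,0] for o in(-1,0,1)]))) for z,(u,v) in zip(zs,P)])
pr(-18,range(254,286,2),'sleeve'); pr(-13.5,range(268,298,2),'ring')
print(sensors.sense()['tool_pos'])
E
python3 gap.py
```

```text
sleeve [(254, 105), (256, 106), (258, 105), (260, 104), (262, 105), (264, 116), (266, 146), (268, 185), (270, 161), (272, 125), (274, 101), (276, 93), (278, 93), (280, 93), (282, 88), (284, 62)]
ring [(268, 151), (270, 111), (272, 96), (274, 93), (276, 93), (278, 91), (280, 81), (282, 54), (284, 32), (286, 45), (288, 70), (290, 88), (292, 94), (294, 94), (296, 94)]
[ 491.40913451 -108.38467904  214.3267379 ]
```

Sleeve edge at 266 (odometry says 267); ring underside at about 280. Raise 12 mm and dwell.

Call:
play_rows:
  motion:
    - [[0,0,-0.4,0,0,0],[0,0,-0.8,0,0,0],[0,0,-1.2,0,0,0],[0,0,-1.2,0,0,0],[0,0,-1.2,0,0,0]]

```text
time: 6.2
tool_pos: [491.5, -108.4, 226.4]
tcp_rot: [-179.9, 0.0, 31.4]
ft_force: [-0.7, 5.3, -7.7]
finger_gap: 8.1
grip_force: 27.7
```

Call:
play_rows:
  motion:
    - [[0,0,0,0,0,0],[0,0,0,0,0,0],[0,0,0,0,0,0]]

```text
time: 6.5
tool_pos: [491.4, -108.4, 226.3]
tcp_rot: [-179.9, 0.0, 31.4]
ft_force: [-1.4, 5.0, -6.4]
finger_gap: 8.4
grip_force: 27.7
```

```bash
python3 gap.py; python3 - <<'E'
from h import *
p=sensors.sense();print(p['ft_force'],p['wrist_torque'])
c=np.array([550.5,-72.7]);v=p['tool_pos'][:2]-c;print('radius',np.linalg.norm(v),np.degrees(np.arctan2(v[1],v[0])))
E
```

```text
sleeve [(254, 105), (256, 105), (258, 105), (260, 106), (262, 106), (264, 106), (266, 106), (268, 106), (270, 105), (272, 104), (274, 103), (276, 113), (278, 143), (280, 181), (282, 157), (284, 96)]
ring [(268, 105), (270, 104), (272, 103), (274, 121), (276, 157), (278, 174), (280, 141), (282, 78), (284, 35), (286, 43), (288, 69), (290, 88), (292, 94), (294, 95), (296, 93)]
[ 491.42659538 -108.37815106  226.3139017 ]
[-0.40992055  4.6376472  -6.23582623] [0.80457204 0.16075886 0.38482708]
radius 69.01157581624643 -148.8695768430231
```

Sleeve within about 2 mm of the ring's underside, lever still open, dwell done. Now swinging about the pin, 69 mm along the tool's +x, in 4° rows.

Call:
play_rows:
  motion:
    - [[0.02,0.48,0,0,0,-4],[0.07,0.96,0,0,0,-8],[0.15,1.43,0,0,0,-12],[0.27,1.9,0,0,0,-16],[0.42,2.36,0,0,0,-20]]

```text
time: 7.05
tool_pos: [507.7, -126.0, 226.3]
tcp_rot: [-179.9, -0.1, 51.6]
ft_force: [0.8, 8.1, -6.6]
finger_gap: 8.2
grip_force: 24.7
```

Call:
play_rows:
  motion:
    - [[0.02,0.48,0,0,0,-4],[0.07,0.96,0,0,0,-8],[0.07,0.96,0,0,0,-8],[0.07,0.96,0,0,0,-8]]

```text
time: 7.45
tool_pos: [515.8, -131.3, 226.3]
tcp_rot: [-179.9, -0.1, 59.4]
ft_force: [1.5, 6.9, -6.7]
finger_gap: 8.2
grip_force: 25.3
```

```bash
cat > st.py <<'E'
from h import *
p=sensors.sense();print({k:np.round(p[k],2) for k in('tool_pos','tcp_rot','ft_force','wrist_torque','grip_force','finger_gap')})
c=np.array([550.5,-72.7]);v=p['tool_pos'][:2]-c;print('radius',np.linalg.norm(v),np.degrees(np.arctan2(v[1],v[0]))%360-195,'yaw lever',p['tcp_rot'][2]-15)
E
python3 st.py; python3 gap.py
```

```text
{'tool_pos': array([ 515.79, -131.34,  226.26]), 'tcp_rot': array([-1.7989e+02, -9.0000e-02,  5.9400e+01]), 'ft_force': array([ 1.48,  6.94, -6.68]), 'wrist_torque': array([ 1.15, -0.27,  0.24]), 'grip_force': np.float64(25.3), 'finger_gap': np.float64(8.22)}
radius 68.14088706286411 44.376240581513144 yaw lever 44.395664117004785
sleeve [(254, 105), (256, 105), (258, 105), (260, 105), (262, 105), (264, 105), (266, 105), (268, 105), (270, 105), (272, 104), (274, 103), (276, 112), (278, 137), (280, 168), (282, 144), (284, 89)]
ring [(268, 105), (270, 104), (272, 103), (274, 119), (276, 148), (278, 160), (280, 129), (282, 73), (284, 34), (286, 41), (288, 67), (290, 86), (292, 93), (294, 94), (296, 93)]
[ 515.77194395 -131.31848228  226.29125291]
```

Call:
play_rows:
  motion:
    - [[0.02,0.48,0,0,0,-4],[0.07,0.96,0,0,0,-8],[0.15,1.43,0,0,0,-12],[0.27,1.9,0,0,0,-16],[0.42,2.36,0,0,0,-20]]

```text
time: 8.0
tool_pos: [537.9, -139.6, 226.1]
tcp_rot: [-179.9, -0.1, 79.5]
ft_force: [-0.6, 8.7, -7.1]
finger_gap: 8.4
grip_force: 25.0
```

Call:
play_rows:
  motion:
    - [[0.01,0.36,0,0,0,-3],[0.04,0.72,0,0,0,-6],[0.08,1.08,0,0,0,-9],[0.15,1.43,0,0,0,-12],[0.23,1.78,0,0,0,-15]]

```text
time: 8.5
tool_pos: [555.7, -140.7, 226.0]
tcp_rot: [-179.9, -0.1, 94.5]
ft_force: [-0.9, 7.1, -6.6]
finger_gap: 8.6
grip_force: 25.5
```

```bash
python3 st.py; python3 gap.py
```

```text
{'tool_pos': array([ 555.71, -140.66,  225.99]), 'tcp_rot': array([-1.7989e+02, -1.5000e-01,  9.4480e+01]), 'ft_force': array([-0.93,  7.11, -6.57]), 'wrist_torque': array([ 1.06,  0.36, -0.24]), 'grip_force': np.float64(25.53), 'finger_gap': np.float64(8.63)}
radius 68.15982977424122 79.38207736647382 yaw lever 79.48199832071494
sleeve [(254, 106), (256, 106), (258, 106), (260, 106), (262, 106), (264, 106), (266, 106), (268, 105), (270, 105), (272, 105), (274, 106), (276, 119), (278, 147), (280, 172), (282, 146), (284, 90)]
ring [(268, 105), (270, 104), (272, 107), (274, 127), (276, 156), (278, 164), (280, 131), (282, 74), (284, 34), (286, 41), (288, 67), (290, 86), (292, 93), (294, 94), (296, 94)]
[ 556.03156932 -140.57083332  225.91863415]
```

Call:
play_rows:
  motion:
    - [[0.01,0.24,0,0,0,-2],[0.02,0.48,0,0,0,-4],[0.04,0.72,0,0,0,-6],[0.07,0.96,0,0,0,-8],[0.1,1.2,0,0,0,-10]]

```text
time: 9.05
tool_pos: [567.5, -138.8, 225.9]
tcp_rot: [-179.9, -0.2, 104.4]
ft_force: [-2.4, 7.0, -7.0]
finger_gap: 8.1
grip_force: 25.9
```

Call:
play_rows:
  motion:
    - [[0,0.06,0,0,0,-0.5],[0,0.12,0,0,0,-1],[0,0.12,0,0,0,-1]]

```text
time: 9.35
tool_pos: [568.5, -138.5, 225.8]
tcp_rot: [-179.9, -0.2, 105.4]
ft_force: [-0.4, 7.2, -6.0]
finger_gap: 8.1
grip_force: 26.0
```

```bash
python3 st.py; python3 gap.py
```

```text
{'tool_pos': array([ 568.51, -138.53,  225.83]), 'tcp_rot': array([-1.7990e+02, -1.7000e-01,  1.0537e+02]), 'ft_force': array([-0.39,  7.21, -5.96]), 'wrist_torque': array([ 1.09,  0.19, -0.39]), 'grip_force': np.float64(26.04), 'finger_gap': np.float64(8.11)}
radius 68.25065545358514 90.30398996727223 yaw lever 90.36524764647058
sleeve [(254, 105), (256, 106), (258, 106), (260, 106), (262, 106), (264, 106), (266, 106), (268, 105), (270, 106), (272, 105), (274, 107), (276, 121), (278, 149), (280, 172), (282, 145), (284, 89)]
ring [(268, 106), (270, 105), (272, 108), (274, 129), (276, 158), (278, 164), (280, 130), (282, 73), (284, 33), (286, 42), (288, 68), (290, 87), (292, 94), (294, 94), (296, 93)]
[ 568.52814384 -138.53385132  225.87068828]
```

No stop reaction yet. Pressing on in small steps.

Call:
play_rows:
  motion:
    - [[0,0.06,0,0,0,-0.5],[0,0.12,0,0,0,-1],[0.01,0.18,0,0,0,-1.5],[0.01,0.24,0,0,0,-2],[0.01,0.24,0,0,0,-2]]

```text
time: 9.9
tool_pos: [570.0, -138.0, 225.8]
tcp_rot: [-179.8, -0.2, 107.3]
ft_force: [-5.0, 7.6, -4.8]
finger_gap: 8.4
grip_force: 29.0
```

```bash
python3 st.py
```

```text
{'tool_pos': array([ 570.03, -138.02,  225.78]), 'tcp_rot': array([-179.81,   -0.19,  107.34]), 'ft_force': array([-5.02,  7.57, -4.84]), 'wrist_torque': array([ 1.01,  0.79, -0.48]), 'grip_force': np.float64(28.98), 'finger_gap': np.float64(8.37)}
radius 68.17965270673511 91.64430775746365 yaw lever 92.33862365272616
```

Call:
play_rows:
  motion:
    - [[0,0.06,0,0,0,-0.4],[0,0.12,0,0,0,-0.8],[0,0.16,0,0,0,-0.8],[0,0.16,0,0,0,-0.8]]

```text
time: 10.3
tool_pos: [570.4, -137.9, 225.6]
tcp_rot: [-179.7, -0.2, 108.1]
ft_force: [-10.6, 5.8, -3.1]
finger_gap: 8.2
grip_force: 31.5
```

```bash
python3 st.py; python3 gap.py;  python3 - <<'E'
from h import *
s=snap('scene');t=snap('top')
a=cv2.resize(s['pixels'][165:265,210:310],(400,400),interpolation=cv2.INTER_CUBIC)
b=cv2.resize(t['pixels'][170:290,315:435],(400,400),interpolation=cv2.INTER_CUBIC)
cv2.imwrite('pics/z6.png',cv2.convertScaleAbs(np.hstack([a,b])[:,:,::-1],alpha=1.5))
E
```

```text
{'tool_pos': array([ 570.41, -137.92,  225.63]), 'tcp_rot': array([-179.67,   -0.22,  108.08]), 'ft_force': array([-10.61,   5.81,  -3.11]), 'wrist_torque': array([ 0.85,  1.88, -0.6 ]), 'grip_force': np.float64(31.49), 'finger_gap': np.float64(8.2)}
radius 68.18640581719995 91.97362607274641 yaw lever 93.08480921209107
sleeve [(254, 106), (256, 106), (258, 106), (260, 106), (262, 106), (264, 106), (266, 106), (268, 107), (270, 105), (272, 105), (274, 107), (276, 121), (278, 150), (280, 174), (282, 145), (284, 90)]
ring [(268, 105), (270, 105), (272, 108), (274, 130), (276, 159), (278, 165), (280, 130), (282, 73), (284, 33), (286, 41), (288, 68), (290, 88), (292, 95), (294, 95), (296, 94)]
[ 570.39023195 -137.90114131  225.62682925]
```

View pics/z6.png

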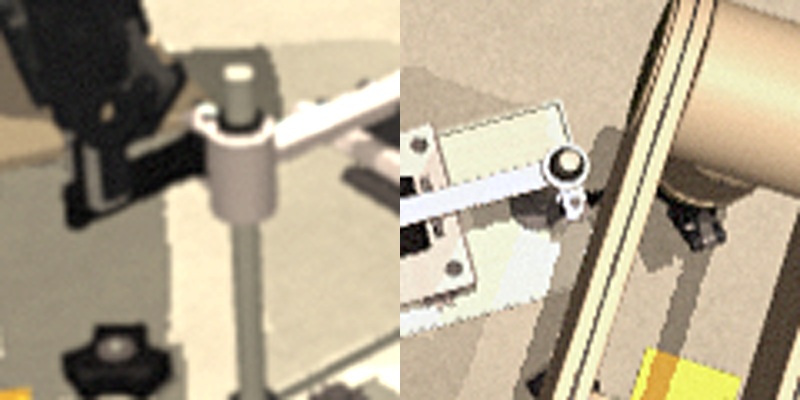

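The lever now sits against its stop: about 92° by the TCP, with the reaction at 10 N and rising stiffly. The sleeve's top edge is right beneath the ring (crop (240,125)), and the fingers still hold the blade. Handing in.

```bash
python3 -c "
from h import *
print(job.hand_in())"
```

```text
the job is handed in; nothing more can be done
None
```

The job is handed in, but no verdict came back. By my measurements the sleeve's top edge is about 2 mm below the ring's underside, the lever is against its shut stop, and the fingers still hold the blade at about 31 N per pad.

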